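# Feed a brass sleeve onto the jig's spigot with a push stick

## Task

Take the wooden push stick out of its rest and use it to feed the brass sleeve along the jig's channel, under the bridge and fully home on the steel spigot, against the shoulder. The stick's handle is sunk in the rest, so draw it out by the blade, put it down flat and take it again by the handle for the push; keep the gripper itself off the sleeve. Then pull the stick back out of the jig, lay it flat on the bench, and leave the other things where they are.

Things in the scene. Friction and masses are not known exactly. Their poses are not given: they have to be found in the camera images.
- jig: Grey cast sleeving jig, fixed, 210 mm long (local x -100 to +110), 71 wide, 50 high. Origin: on the bench under the middle of the bridge; x = feed direction, y across, z up. Base plate 8 thick, its top is the channel floor. The bridge covers the channel from x=-20 to +20, underside z=42, top z=50; elsewhere the channel is open above.
- jig_mouth (a point): Open entry of the jig's channel, on its floor mid-width: jig x=-85, z=8 mm. Axes as the jig's. From here two straight steel walls, 31 mm apart inside, each 10 thick, tops at z=32, run to the shoulder at jig x=+65. Only the base plate reaches 15 mm further out in front of the mouth.
- jig_shoulder (a point): Root of the spigot, on its axis: jig x=+65, y=0, z=22 mm. Axes as the jig's. The shoulder is the face here of a block 52 wide, top at z=48. The fixed steel spigot, 11 mm diameter, points 38 mm back from here to the mouth, the last 8 mm tapered to 4.
- sleeve: Brass sleeve (tube), 60 mm long, 28 outer and 16 inner diameter, about 200 g, lying in the channel between mouth and bridge. Origin: its centre, 22 above the bench; local x = its axis (turning about it means nothing). Slides with a push of a few N. Fully home its centre is at jig x=+35, its rear end, which the stick pushes, at jig x=+5.
- stick: Pale wooden push stick, 190 mm long, about 80 g, flat underside. Origin: middle of its length on the underside; x along it from handle to blade, z up. Handle: x=-95 to -15, 30 wide, 26 high. Blade: x=-15 to +95, 20 wide, 20 high, square end. At the start it lies on the bench, handle sunk in the rest's slot, the last 70 to 80 mm of the blade sticking out.
- stick_handle (a point): Middle of the stick's handle: stick x=-55, y=0, z=13 mm. Axes as the stick's. The handle reaches 40 mm to either side of it along x.
- rest: Brown wooden tool rest, fixed, 130 mm long (local x -65 to +65), 76 wide, 34 high. Origin: centre of its underside. Two cheeks with a 40 wide slot between them along x, open on top and at the +x end, closed at the back by an 8 thick wall, no floor. The blade points out along +x; the handle lies below the cheeks' tops and cannot be gripped there.
- movement: Bystander: half-built brass clock movement, two plates 110 x 90 on pillars, 60 high. Origin: centre of its underside, z up.
- winder: Bystander: small red hand tool on a base 80 x 60, 104 high. Origin: centre of its underside.
- loupe: Bystander: black eye loupe, 42 diameter, 34 high. Origin: centre of its underside.
- screwdriver: Bystander: screwdriver, 150 long, lying flat. Origin near the middle of its length, local x towards the tip.
- jar: Bystander: small glass jar, 40 diameter, 50 high. Origin: centre of its underside.

How it is judged:
On the way, in this order (a step that is already met when the one before it is completed fails the run):
1. the stick, drawn out of its rest (its middle more than 80 mm from the rest's), has been put down flat and let go (horizontal distance between stick and rest above 0.08 m and contact force between the fingers and stick below 0.1 N and height (world z) of stick below 0.032 m and linear speed of stick below 0.02 m/s), for 0.1 s.
2. the stick, held by its handle, pushes the sleeve under the bridge (sleeve centre between 10 mm before and 28 mm past the bridge's middle) (x of sleeve in the frame of jig between -0.01 and 0.028 m and contact force between stick and sleeve above 0.2 N and contact force between the fingers and stick above 1 N and distance between the grasp point and stick_handle below 0.055 m), for 0.05 s.
3. the sleeve is home on the spigot, within 4 mm of the shoulder (x of sleeve in the frame of jig between 0.031 and 0.038 m and y of sleeve in the frame of jig between -0.005 and 0.005 m and angle between the x axis of sleeve and the x axis of jig, either way round below 0.1 rad), for 0.2 s.
At the end, for the whole second after the job is handed in: The sleeve is on the spigot with its end within 4 mm of the shoulder, in line with the channel; the stick is out of the jig and not touching it, lying flat on the bench; both are at rest (all of step 3 and (x of stick in the frame of jig below -0.185 m or x of stick in the frame of jig above 0.21 m or y of stick in the frame of jig above 0.06 m or y of stick in the frame of jig below -0.06 m) and contact force between stick and jig below 0.05 N and angle between stick's own x axis and vertical between 1.45 and 1.69 rad and height (world z) of stick below 0.032 m and linear speed of each of stick, sleeve below 0.02 m/s).
It fails at once if the gripper touches the sleeve (contact force between the fingers and sleeve above 0.5 N).
It fails at once if a bystander (movement, winder, loupe, screwdriver, jar) is moved by more than 20 mm (distance of any of movement, winder, loupe, screwdriver, jar from where it was at the start of the episode above 0.02 m).
It also fails if it takes over 58 s, if anything falls off the work surface, if the arm or the gripper's body presses on something with over 40 N, if the wrist force passes 120 N, or if a joint passes its speed limit or range.

## Robot

A 7-joint arm with a two-finger parallel gripper is mounted at the origin on the work surface. World frame = base frame: x ahead of the robot, y to its left, z up, the work surface at z = 0. Lengths are in m, angles in rad, forces in N, time in s.
With the tool pointing down it reaches from about 0.4 to 0.875 m from the base axis. Payload 19.3 kg.
Tool frame: the origin (TCP) lies midway between the tips of the shut fingers; the grasp point (between the pads) lies bot.pinch_z behind it (bot.pinch_z is the distance from the TCP to the grasp point, in m); z points along the fingers, y is the line along which they close (so a half turn about z gives the same grasp; the last joint's range is limited). The gripper opens to 85 mm and grips with 20 to 120 N. Pads are 22 mm wide; open, the fingers measure 114 mm over their backs; the gripper's body (76 mm by 85 mm) begins 54 mm behind the grasp point. The pads swing forward as they close: fully open they stand 13 mm farther back than shut.
Start: joints at [-1.373, 0.521, -0.036, 1.599, 0.021, 1.021, -0.113], TCP at [0.165, 0.603, 0.231] pointing down, gripper open.
Joint ranges: [-2.91, 2.91], [-0.3, 2.13], [-1.5, 1.42], [0.17, 2.43], [-1.26, 4.41], [0.16, 1.93], [-2.52, 2.52]. Speed limits (rad/s): [1.89, 1.89, 2.39, 2.39, 3.01, 3.01, 3.01].

## Interface

Orientations are given as [roll, pitch, yaw] about the fixed x, y, z axes, in that order (R = Rz(yaw) Ry(pitch) Rx(roll)).
In Python, from workcell import readout, grab_frame, camera_info, workorder, bot gives the robot as it stands. The module is installed in compiled form; this text tells all that it offers.
- The arm moves only by the tool drive_tool, never from a script. Its argument "targets" is a list of rows, each an object of numbers: "dx", "dy", "dz": the shift along the tool's x, y, z as a fraction of full scale; "yaw": the turn about the tool's z as a fraction of full scale; "fingers": the closure, from 0 (fully open) to 1 (shut). In form: [{"dx": .., "dy": .., "dz": .., "yaw": .., "fingers": ..}, ...]. A call has 1 to 20 rows; each row shifts and turns the commanded pose from where the row before left it, along the tool's axes as they then stand; what a row does not reach is not made up. Full scale, the value 1, is 0.1 m for a shift and 90 degrees for a turn. A row lasts 1/10 s, in which the tool goes at most 50 mm and 8.59 degrees, less where a joint would pass 70% of its speed; a pose out of reach is approached as far as the arm can. A call with a number of a shift or a turn outside -1 to 1 is refused whole. A call with a gripper value outside its range is refused whole. The fingers move at their own pace and stop on an object; "squeeze" is the grip in N (left out, the last holds). Time passes only in rows, so rows that do not move let the fingers close. It gives the time, the measured TCP pose, the force, the opening and the grip force at its end, in the units of the state.
- readout.observe(): the state, without advancing time (a new reading comes with each control period).
- grab_frame(name): name is "scene" or "top" or "wrist"; returns the picture (400x640x3 uint8, blue, green, red); there is no depth.
- camera_info(name): a dict with "fx", "fy", "cx", "cy" (pixels), "D" ([k1, k2, p1, p2, k3] as OpenCV has them; the pictures are not rectified), "T" (4x4, takes a point from camera to world coordinates); the wrist camera has in their place "hand_eye" (4x4, takes a point from camera to tool coordinates, whose origin is the TCP and whose axes are the flange's). Camera axes: x right, y up, looking along -z (the intrinsics and any distortion apply to the point x, -y, -z); pixel columns grow to the right and rows downward; lengths in m; the calibration is good to about 2 mm. A picture is of the moment at which its call begins: read the wrist's pose just before it. camera_info takes no time and is no camera call.
- workorder.job_done(): hands the job in; it is judged then, once.
The state is a dict: "clock": time; "qpos": joint angles; "qd": joint speeds; "joint_efforts": joint torques, N m; "position": TCP position; "tool_rot": TCP orientation; "force": force on the tool from outside, world axes, zero at the start; "moment": the same for the moment, N m; "grip_width": finger opening in m; "finger_force": force on a finger pad.
Only numpy, scipy, OpenCV 4.12 (cv2) and the standard library are available. Lean on these libraries where they do the work, as an engineer would, in place of code of your own. Each camera call takes 0.05 s, during which the arm holds its last target. There are 200 camera calls.

## Working session

There is one attempt and no reset: what is moved stays moved. The work goes in short steps, Python scripts to look and compute and a tool call to move; the robot and the scene stay as the last step left them, time stands still between calls to the robot, and variables do not carry over. Pictures are saved under pics/ and viewed, at most 10 in all, crops included, and the job is handed in when it is done.

Besides the shell and the picture viewer there is one more tool, called after "Request:" in YAML: its name, and indented under it one key for each argument. drive_tool: Moves the arm, as the interface text tells. Shift numbers are shares of 0.1 m and turn numbers shares of 90 degrees, none past 1 either way. Its arguments: {"type":"object","properties":{"targets":{"type":"array","items":{"type":"object","properties":{"dx":{"type":"number","minimum":-1,"maximum":1},"dy":{"type":"number","minimum":-1,"maximum":1},"dz":{"type":"number","minimum":-1,"maximum":1},"yaw":{"type":"number","minimum":-1,"maximum":1},"fingers":{"type":"number"}}}},"squeeze":{"type":"number"}},"required":["targets"]}

```bash
mkdir -p pics
python3 - <<'E'
from workcell import readout, grab_frame, camera_info, bot
import cv2
for n in ("scene","top"):
    cv2.imwrite(f"pics/{n}0.png",grab_frame(n)); print(n,camera_info(n))
print(camera_info("wrist"),bot.pinch_z); print(readout.observe())
E
```

```text
scene {'fx': 519.7087477065412, 'fy': 519.7087477065412, 'cx': 311.59014340434425, 'cy': 197.60811859128424, 'D': array([-0.15556146,  0.        ,  0.        ,  0.        ,  0.        ]), 'T': array([[ 0.5360703 , -0.71756439,  0.44466838,  1.14869497],
       [ 0.84416047,  0.45857238, -0.27767692, -0.31432098],
       [-0.00466157,  0.52422582,  0.85156653,  1.14271219],
       [ 0.        ,  0.        ,  0.        ,  1.        ]])}
top {'fx': 451.7291103506559, 'fy': 451.7291103506559, 'cx': 316.18135225654436, 'cy': 194.1877428036687, 'D': array([-0.00778525,  0.        ,  0.        ,  0.        ,  0.        ]), 'T': array([[ 0.00166134,  0.99684465, -0.07935988,  0.48495296],
       [-0.99996821,  0.00227492,  0.00764189,  0.03538967],
       [ 0.00779831,  0.07934466,  0.99681674,  1.16124047],
       [ 0.        ,  0.        ,  0.        ,  1.        ]])}
{'fx': 275.4117743363941, 'fy': 275.4117743363941, 'cx': 317.95100740381145, 'cy': 199.01495771225888, 'D': array([0.01619846, 0.        , 0.        , 0.        , 0.        ]), 'hand_eye': array([[ 1.09050536e-03,  9.51010176
[... 307 characters left out ...]
.0187
{'clock': 0.1, 'qpos': array([-1.37319298,  0.52193378, -0.03632148,  1.59990406,  0.02119489,
        1.02109151, -0.11280404]), 'qd': array([ 0.00156974, -0.0011253 , -0.00035684, -0.00180567, -0.00065126,
       -0.00019166, -0.00239213]), 'joint_efforts': array([ 2.21455470e-03, -9.28484917e+01,  1.98332392e+00, -3.70531225e+01,
        1.80692371e-02,  5.39354951e-03,  3.51053608e-06]), 'position': array([0.16534332, 0.60244832, 0.23081301]), 'tool_rot': array([-3.14064280e+00,  6.34944068e-05,  2.87376564e+00]), 'force': array([-0.15374673, -0.00201193,  0.72920303]), 'moment': array([-0.01311465, -0.00112531, -0.02052845]), 'finger_force': 0.0, 'grip_width': 0.08540152399267399}
```

View pics/top0.png

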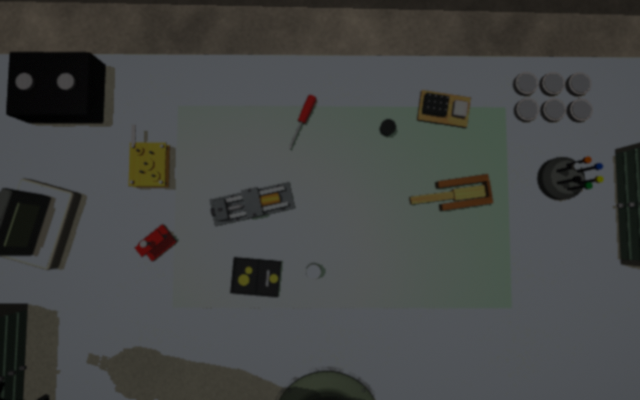

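View pics/scene0.png

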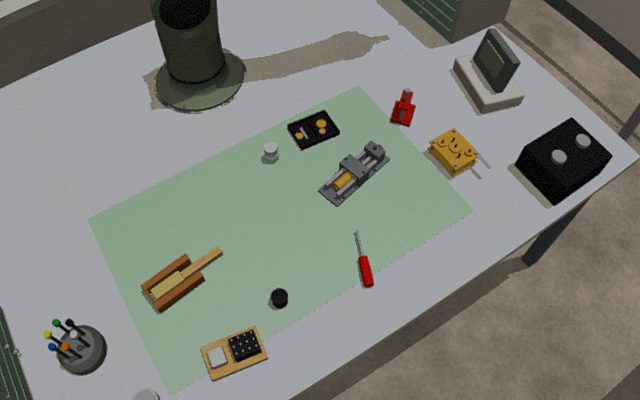

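The top view shows the jig from about (212,210) to (294,195), with the mouth on the right and the sleeve at (270,199). The rest is around (452,193) with its blade tip at (410,200). The feed direction is roughly +y in world. Next I'll measure from enlarged crops.

```bash
cat > h.py <<'E'
import numpy as np, cv2
from workcell import readout, grab_frame, camera_info
from scipy.spatial.transform import Rotation as R
def cam(n,st=None):
    c=camera_info(n); K=np.array([[c['fx'],0,c['cx']],[0,c['fy'],c['cy']],[0,0,1]]); 
    if n=="wrist":
        st=st or readout.observe(); T=np.eye(4); T[:3,:3]=R.from_euler('xyz',st['tool_rot']).as_matrix(); T[:3,3]=st['position']; T=T@c['hand_eye']
    else: T=c['T']
    return K,np.array(c['D']),T
def p2w(c,px,z):
    K,D,T=c; q=cv2.undistortPoints(np.array(px,float).reshape(-1,1,2),K,D)[:,0]
    d=np.c_[q[:,0],-q[:,1],-np.ones(len(q))]@T[:3,:3].T; z=np.broadcast_to(z,len(q))
    return T[:3,3]+d*((z-T[2,3])/d[:,2])[:,None]
def w2p(c,P):
    K,D,T=c; q=(np.atleast_2d(P)-T[:3,3])@T[:3,:3]; q=q*[1,-1,-1]
    return cv2.projectPoints(q.reshape(-1,1,3),np.zeros(3),np.zeros(3),K,D)[0][:,0]
def crop(im,x,y,w,h,s,name):
    cv2.imwrite(name,cv2.resize(im[y:y+h,x:x+w],None,fx=s,fy=s,interpolation=cv2.INTER_CUBIC))
E
python3 - <<'E'
from h import *
im=cv2.imread("pics/top0.png")
a=cv2.resize(im[165:240,200:310],None,fx=7,fy=7,interpolation=cv2.INTER_CUBIC)[:280+245,:770]
im2=cv2.convertScaleAbs(im,alpha=1.8)
A=im2[170:235,205:305];B=im2[165:220,400:500]
cv2.imwrite("pics/c1.png",cv2.resize(np.vstack([A[:, :],B]),None,fx=5,fy=5,interpolation=cv2.INTER_CUBIC))
E
```

```text
(no output)
```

View pics/c1.png

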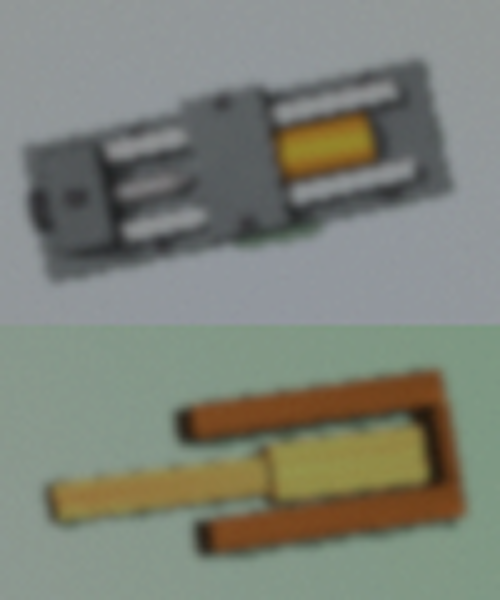

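The crop shows the jig's base corners at (425,60), (452,190), (25,145) and (52,280). The stick's blade tip is at (50,505) and its handle end at (428,455).

Run:
```python
from h import *
c=cam("top")
A=lambda l:[(205+x/5-.4,170+y/5-.4) for x,y in l]
B=lambda l:[(400+x/5-.4,165+(y-325)/5-.4) for x,y in l]
P=p2w(c,A([(425,60),(452,190),(25,145),(52,280)]),.008);print(P)
d=(P[2]+P[3]-P[0]-P[1])[:2]/2;print("jig len",np.hypot(*d),np.arctan2(d[1],d[0]),"w",np.linalg.norm(P[0]-P[1]),np.linalg.norm(P[2]-P[3]),"mid",P.mean(0))
S=p2w(c,B([(48,488),(57,522)]),.02);H=p2w(c,B([(425,425),(432,487)]),.026);print(S,H)
d=(S.mean(0)-H.mean(0));print("stick",np.linalg.norm(d),np.arctan2(d[1],d[0]),(S.mean(0)+H.mean(0))/2)
Rr=p2w(c,B([(440,370),(465,515),(190,408),(210,525)]),.034);print("rest",Rr)
for n,px,z in [("jar",(315,271),.05),("loupe",(388,128),.034),("sd",(292,148),.01),("sdh",(311,98),.02),("winder",(156,242),.05),("box",(256,278),.03),("calc",(444,109),.02),("mov",(149,164),.06)]:print(n,p2w(c,[px],z)[0])
```

```text
[[0.60900901 0.09480394 0.008     ]
 [0.54227706 0.08059416 0.008     ]
 [0.56483346 0.29890673 0.008     ]
 [0.49602438 0.28379291 0.008     ]]
jig len 0.20860956885986737 1.7892705539217535 w 0.06822808601149724 0.07044938920035954 mid [0.55303598 0.18952443 0.008     ]
[[ 0.56868031 -0.20946297  0.02      ]
 [ 0.55140568 -0.21378325  0.02      ]] [[ 0.60069498 -0.40032104  0.026     ]
 [ 0.56917598 -0.40299604  0.026     ]]
stick 0.1917527036799756 1.7010434106798316 [ 0.57248924 -0.30664082  0.023     ]
rest [[ 0.62778783 -0.40564576  0.034     ]
 [ 0.55452293 -0.41616387  0.034     ]
 [ 0.60817183 -0.27867606  0.034     ]
 [ 0.54924082 -0.28756843  0.034     ]]
jar [0.38575878 0.02943591 0.05      ]
loupe [ 0.74356314 -0.15518321  0.034     ]
sd [0.6958585  0.08907497 0.01      ]
sdh [0.82461754 0.04041626 0.02      ]
winder [0.45535107 0.41802222 0.05      ]
box [0.36665689 0.17527235 0.03      ]
calc [ 0.79714889 -0.30293253  0.02      ]
mov [0.64601326 0.43739144 0.06      ]
```

Request:
drive_tool:
  targets:
    - {"yaw": 0.0935}
    - {"yaw": 0.0935}
    - {"yaw": 0.0935}
    - {"yaw": 0.0935}
    - {"yaw": 0.0935}
    - {"yaw": 0.0935}
    - {"yaw": 0.0935}
    - {"yaw": 0.0935}
    - {"dx": -0.1,"dy": 0.375}
    - {"dx": -0.1,"dy": 0.375}
    - {"dx": -0.1,"dy": 0.375}
    - {"dx": -0.1,"dy": 0.375}
    - {"dx": -0.1,"dy": 0.375}
    - {"dx": -0.1,"dy": 0.375}
    - {"dx": -0.1,"dy": 0.375}
    - {"dx": -0.1,"dy": 0.375}
    - {"dx": -0.1,"dy": 0.375}
    - {"dx": -0.1,"dy": 0.375}

```text
invalid input
```

Request:
drive_tool:
  targets:
    - {"dx": -0.44,"dy": -0.05}
    - {"dx": -0.44,"dy": -0.05}
    - {"dx": -0.44,"dy": -0.05}
    - {"dx": -0.44,"dy": -0.05}
    - {"dx": -0.44,"dy": -0.05}
    - {"dx": -0.44,"dy": -0.05}
    - {"dx": -0.44,"dy": -0.05}
    - {"dx": -0.44,"dy": -0.05}
    - {"dx": -0.44,"dy": -0.05}
    - {"dx": -0.44,"dy": -0.05}
    - {"dx": -0.44,"dy": -0.05}
    - {"dx": -0.44,"dy": -0.05,"dz": 0.2}
    - {"dx": -0.44,"dy": -0.05,"dz": 0.2}
    - {"dx": -0.44,"dy": -0.05,"dz": 0.2}
    - {"dx": -0.44,"dy": -0.05,"dz": 0.2}
    - {"dx": -0.44,"dy": -0.05}
    - {}
    - {}

```text
invalid input
```

Run:
```python
from h import *
s=readout.observe();print(s['clock'],s['position'],s['tool_rot'],s['qpos'],s['force'])
cv2.imwrite("pics/w1.png",cv2.convertScaleAbs(grab_frame("wrist"),alpha=1.2))
```

```text
0.1 [0.16534332 0.60244832 0.23081301] [-3.14064280e+00  6.34944068e-05  2.87376564e+00] [-1.37319298  0.52193378 -0.03632148  1.59990406  0.02119489  1.02109151
 -0.11280404] [-0.15374673 -0.00201193  0.72920303]
```

View pics/w1.png

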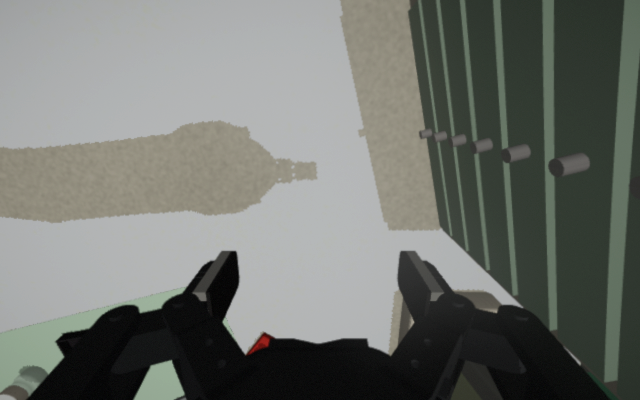

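The call was refused, so the arm didn't move. The picture shows only the fingers at the bottom, with the image's upward direction being tool +x. I'll retry with every field filled in.

Request:
drive_tool:
  targets:
    - {"dx": 0,"dy": 0,"dz": 0,"yaw": 0.0935,"fingers": 0}
    - {"dx": 0,"dy": 0,"dz": 0,"yaw": 0.0935,"fingers": 0}
    - {"dx": 0,"dy": 0,"dz": 0,"yaw": 0.0935,"fingers": 0}
    - {"dx": 0,"dy": 0,"dz": 0,"yaw": 0.0935,"fingers": 0}
    - {"dx": 0,"dy": 0,"dz": 0,"yaw": 0.0935,"fingers": 0}
    - {"dx": 0,"dy": 0,"dz": 0,"yaw": 0.0935,"fingers": 0}
    - {"dx": 0,"dy": 0,"dz": 0,"yaw": 0.0935,"fingers": 0}
    - {"dx": 0,"dy": 0,"dz": 0,"yaw": 0.0935,"fingers": 0}
    - {"dx": -0.1,"dy": 0.375,"dz": 0,"yaw": 0,"fingers": 0}
    - {"dx": -0.1,"dy": 0.375,"dz": 0,"yaw": 0,"fingers": 0}
    - {"dx": -0.1,"dy": 0.375,"dz": 0,"yaw": 0,"fingers": 0}
    - {"dx": -0.1,"dy": 0.375,"dz": 0,"yaw": 0,"fingers": 0}
    - {"dx": -0.1,"dy": 0.375,"dz": 0,"yaw": 0,"fingers": 0}
    - {"dx": -0.1,"dy": 0.375,"dz": 0,"yaw": 0,"fingers": 0}
    - {"dx": -0.1,"dy": 0.375,"dz": 0,"yaw": 0,"fingers": 0}
    - {"dx": -0.1,"dy": 0.375,"dz": 0,"yaw": 0,"fingers": 0}
    - {"dx": -0.1,"dy": 0.375,"dz": 0,"yaw": 0,"fingers": 0}
    - {"dx": -0.1,"dy": 0.375,"dz": 0,"yaw": 0,"fingers": 0}

```text
clock: 1.95
position: [0.5514, 0.5509, 0.2309]
tool_rot: [-3.141, 0.0, 1.699]
force: [-0.7, 1.1, 0.5]
grip_width: 0.0856
finger_force: 0.0
```

Request:
drive_tool:
  targets:
    - {"dx": -0.44,"dy": -0.05,"dz": 0,"yaw": 0,"fingers": 0}
    - {"dx": -0.44,"dy": -0.05,"dz": 0,"yaw": 0,"fingers": 0}
    - {"dx": -0.44,"dy": -0.05,"dz": 0,"yaw": 0,"fingers": 0}
    - {"dx": -0.44,"dy": -0.05,"dz": 0,"yaw": 0,"fingers": 0}
    - {"dx": -0.44,"dy": -0.05,"dz": 0,"yaw": 0,"fingers": 0}
    - {"dx": -0.44,"dy": -0.05,"dz": 0,"yaw": 0,"fingers": 0}
    - {"dx": -0.44,"dy": -0.05,"dz": 0,"yaw": 0,"fingers": 0}
    - {"dx": -0.44,"dy": -0.05,"dz": 0,"yaw": 0,"fingers": 0}
    - {"dx": -0.44,"dy": -0.05,"dz": 0,"yaw": 0,"fingers": 0}
    - {"dx": -0.44,"dy": -0.05,"dz": 0,"yaw": 0,"fingers": 0}
    - {"dx": -0.44,"dy": -0.05,"dz": 0,"yaw": 0,"fingers": 0}
    - {"dx": -0.44,"dy": -0.05,"dz": 0.2,"yaw": 0,"fingers": 0}
    - {"dx": -0.44,"dy": -0.05,"dz": 0.2,"yaw": 0,"fingers": 0}
    - {"dx": -0.44,"dy": -0.05,"dz": 0.2,"yaw": 0,"fingers": 0}
    - {"dx": -0.44,"dy": -0.05,"dz": 0.2,"yaw": 0,"fingers": 0}
    - {"dx": -0.44,"dy": -0.05,"dz": 0,"yaw": 0,"fingers": 0}
    - {"dx": -0.2,"dy": 0,"dz": 0,"yaw": 0,"fingers": 0}
    - {"dx": -0.2,"dy": 0,"dz": 0,"yaw": 0,"fingers": 0}
    - {"dx": -0.2,"dy": 0,"dz": 0,"yaw": 0,"fingers": 0}
    - {"dx": 0,"dy": 0,"dz": 0,"yaw": 0,"fingers": 0}

```text
clock: 3.95
position: [0.5678, -0.2195, 0.1511]
tool_rot: [-3.141, 0.001, 1.696]
force: [-0.2, 0.7, 0.5]
grip_width: 0.0853
finger_force: 0.0
```

Run:
```python
from h import *
s=readout.observe();print(s['clock'],s['position'],s['tool_rot'],s['qpos'],s['force'])
cv2.imwrite("pics/w2.png",cv2.convertScaleAbs(grab_frame("wrist"),alpha=1.2))
```

```text
3.95 [ 0.56781694 -0.21948093  0.15113026] [-3.14112309e+00  1.23654502e-03  1.69567842e+00] [ 0.07063846  0.60929891  0.29537876  1.72942818 -0.22465423  0.83605123
  0.5920462 ] [-0.21126276  0.71795752  0.47868901]
```

View pics/w2.png

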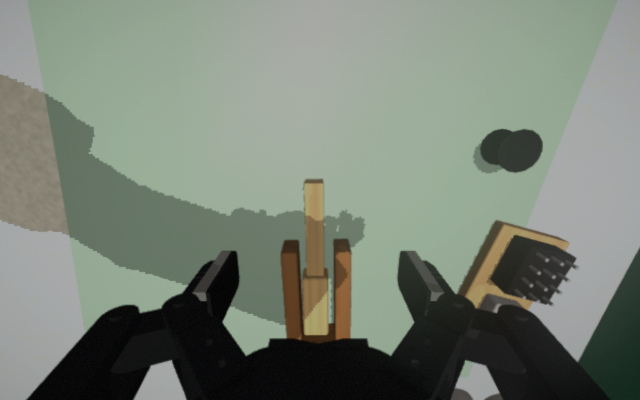

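The stick is in view: blade tip top edge at (305–323, 181), handle shoulder at (302–327, 272), and cheek ends at row 240–246.

Run:
```python
from h import *
c=cam("wrist"); 
P=p2w(c,[(305,183.5),(323.5,183),(303,277),(327,276.5),(304,334),(327,334),(290,246),(342,244)],[.02,.02,.026,.026,.026,.026,.034,.034]);print(P)
m=[(P[i]+P[i+1])/2 for i in (0,2,4)]
for a,b in((0,1),(0,2)):
  d=m[a]-m[b];print(np.linalg.norm(d[:2]),np.arctan2(d[1],d[0]))
```

```text
[[ 0.553963   -0.211982    0.02      ]
 [ 0.57273431 -0.2090478   0.02      ]
 [ 0.56405412 -0.3185524   0.026     ]
 [ 0.59073646 -0.31449544  0.026     ]
 [ 0.5740807  -0.39749506  0.026     ]
 [ 0.60169766 -0.39397837  0.026     ]
 [ 0.54617716 -0.2775462   0.034     ]
 [ 0.59996072 -0.2683321   0.034     ]]
0.10693558553616402 1.7025330777925232
0.18684046042325203 1.7025217678348137
```

Request:
drive_tool:
  targets:
    - {"dx": -0.08,"dy": 0,"dz": 0.2,"yaw": 0,"fingers": 0}
    - {"dx": -0.08,"dy": 0,"dz": 0.25,"yaw": 0,"fingers": 0}
    - {"dx": -0.08,"dy": 0,"dz": 0.25,"yaw": -0.004,"fingers": 0}
    - {"dx": 0,"dy": 0,"dz": 0.25,"yaw": 0,"fingers": 0}
    - {"dx": 0,"dy": 0,"dz": 0.25,"yaw": 0,"fingers": 0}
    - {"dx": 0,"dy": 0,"dz": 0.15,"yaw": 0,"fingers": 0}
    - {"dx": 0,"dy": 0,"dz": 0.1,"yaw": 0,"fingers": 0}
    - {"dx": 0,"dy": 0,"dz": 0,"yaw": 0,"fingers": 0}
    - {"dx": 0,"dy": 0,"dz": 0,"yaw": 0,"fingers": 1}
    - {"dx": 0,"dy": 0,"dz": 0,"yaw": 0,"fingers": 1}
    - {"dx": 0,"dy": 0,"dz": 0,"yaw": 0,"fingers": 1}
    - {"dx": 0,"dy": 0,"dz": 0,"yaw": 0,"fingers": 1}
    - {"dx": 0,"dy": 0,"dz": 0,"yaw": 0,"fingers": 1}
    - {"dx": 0,"dy": 0,"dz": 0,"yaw": 0,"fingers": 1}
    - {"dx": 0,"dy": 0,"dz": 0,"yaw": 0,"fingers": 1}
    - {"dx": 0,"dy": 0,"dz": 0,"yaw": 0,"fingers": 1}
  squeeze: 50

```text
clock: 5.6
position: [0.5716, -0.2405, 0.007]
tool_rot: [3.141, 0.0, 1.705]
force: [-0.8, 1.3, 8.5]
grip_width: 0.0191
finger_force: 48.8
```

Request:
drive_tool:
  targets:
    - {"dx": 0,"dy": 0,"dz": -0.03,"yaw": 0,"fingers": 1}
    - {"dx": 0.1,"dy": 0,"dz": -0.02,"yaw": 0,"fingers": 1}
    - {"dx": 0.2,"dy": 0,"dz": 0,"yaw": 0,"fingers": 1}
    - {"dx": 0.2,"dy": 0,"dz": 0,"yaw": 0,"fingers": 1}
    - {"dx": 0.2,"dy": 0,"dz": 0,"yaw": 0,"fingers": 1}
    - {"dx": 0.2,"dy": 0,"dz": 0,"yaw": 0,"fingers": 1}
    - {"dx": 0.2,"dy": 0,"dz": 0,"yaw": 0,"fingers": 1}
    - {"dx": 0.2,"dy": 0,"dz": 0,"yaw": 0,"fingers": 1}
    - {"dx": 0.1,"dy": 0,"dz": 0,"yaw": 0,"fingers": 1}
    - {"dx": 0,"dy": 0,"dz": 0,"yaw": -0.018,"fingers": 1}
    - {"dx": 0,"dy": 0,"dz": 0,"yaw": -0.018,"fingers": 1}
    - {"dx": 0.13,"dy": 0.13,"dz": 0,"yaw": -0.018,"fingers": 1}
    - {"dx": 0.13,"dy": 0.13,"dz": 0,"yaw": 0,"fingers": 1}
    - {"dx": 0.13,"dy": 0.13,"dz": 0,"yaw": 0,"fingers": 1}
    - {"dx": 0.13,"dy": 0.13,"dz": 0,"yaw": 0,"fingers": 1}
    - {"dx": 0.1,"dy": 0.1,"dz": 0,"yaw": 0,"fingers": 1}
    - {"dx": 0,"dy": 0,"dz": 0,"yaw": 0,"fingers": 1}

```text
clock: 7.3
position: [0.6011, -0.0255, 0.0111]
tool_rot: [3.141, -0.001, 1.793]
force: [1.1, -0.0, -0.9]
grip_width: 0.0189
finger_force: 48.5
```

Request:
drive_tool:
  targets:
    - {"dx": 0,"dy": 0,"dz": 0.025,"yaw": 0,"fingers": 1}
    - {"dx": 0,"dy": 0,"dz": 0.02,"yaw": 0,"fingers": 1}
    - {"dx": 0,"dy": 0,"dz": 0,"yaw": 0,"fingers": 1}

```text
clock: 7.6
position: [0.5997, -0.0287, 0.007]
tool_rot: [-3.141, 0.0, 1.789]
force: [-1.6, 1.0, 7.0]
grip_width: 0.0183
finger_force: 49.3
```

Request:
drive_tool:
  targets:
    - {"dx": 0,"dy": 0,"dz": 0,"yaw": 0,"fingers": 0}
    - {"dx": 0,"dy": 0,"dz": 0,"yaw": 0,"fingers": 0}
    - {"dx": 0,"dy": 0,"dz": 0,"yaw": 0,"fingers": 0}
    - {"dx": 0,"dy": 0,"dz": 0,"yaw": 0,"fingers": 0}
    - {"dx": 0,"dy": 0,"dz": 0,"yaw": 0,"fingers": 0}
    - {"dx": 0,"dy": 0,"dz": -0.1,"yaw": 0,"fingers": 0}
    - {"dx": 0,"dy": 0,"dz": -0.3,"yaw": 0,"fingers": 0}
    - {"dx": 0,"dy": 0,"dz": -0.3,"yaw": 0,"fingers": 0}
    - {"dx": -0.3,"dy": 0,"dz": -0.3,"yaw": 0,"fingers": 0}
    - {"dx": -0.3,"dy": 0,"dz": -0.3,"yaw": 0,"fingers": 0}
    - {"dx": 0,"dy": 0,"dz": 0,"yaw": 0,"fingers": 0}
    - {"dx": 0,"dy": 0,"dz": 0,"yaw": 0,"fingers": 0}

```text
clock: 8.8
position: [0.6133, -0.087, 0.1379]
tool_rot: [3.14, 0.0, 1.789]
force: [-0.0, -0.4, -0.7]
grip_width: 0.0853
finger_force: 0.0
```

Run:
```python
from h import *
s=readout.observe();print(s['clock'],s['position'],s['tool_rot'],s['force'])
np.save("w3.npy",np.r_[s['position'],s['tool_rot']])
cv2.imwrite("pics/w3raw.png",grab_frame("wrist"))
im=cv2.convertScaleAbs(cv2.imread("pics/w3raw.png"),alpha=1.2)
crop(im,200,0,266,400,1.5,"pics/w3.png"); 
crop(im,220,0,200,300,2,"pics/w3.png")
```

```text
8.8 [ 0.61333892 -0.0870273   0.13790425] [3.14001461e+00 2.78018552e-04 1.78864164e+00] [-0.00380664 -0.39690011 -0.6624547 ]
```

View pics/w3.png

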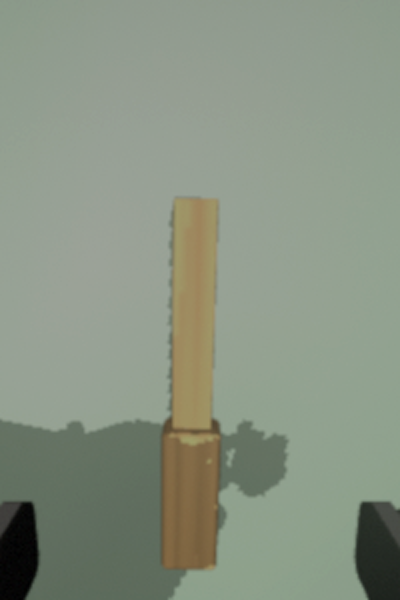

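The stick lies flat with its tip edge at crop (174–218, 199) and its handle from row 433 to 567 (x 162–218). The jig is just above the field of view.

Run:
```python
from h import *
c=cam("wrist")
r=[(174,199),(218,199),(162,433),(219,433),(162,567),(216,567)]
P=p2w(c,[(220+x/2-.25,y/2-.25) for x,y in r],[.02,.02,.026,.026,.026,.026]);print(P)
m=[(P[i]+P[i+1])/2 for i in (0,2,4)]
for a,b in((0,1),(0,2)):
  d=m[a]-m[b];print(np.linalg.norm(d[:2]),np.arctan2(d[1],d[0]))
u=np.array([-.217,.976]);n=np.array([-.976,-.217])
for q in m: print(((q[:2]-[.554,.1846])@u).round(4),((q[:2]-[.554,.1846])@n).round(4))
s=readout.observe()['position'][:2];print((s-[.554,.1846])@u,(s-[.554,.1846])@n)
```

```text
[[ 0.58421858 -0.00204005  0.02      ]
 [ 0.60324267  0.0022201   0.02      ]
 [ 0.60108879 -0.10984709  0.026     ]
 [ 0.62859572 -0.10370148  0.026     ]
 [ 0.61652026 -0.18543919  0.026     ]
 [ 0.64481393 -0.17913135  0.026     ]]
0.10892970979544599 1.7658402193357357
0.1860780777727676 1.7706233556129423
-0.1887 0.0013
-0.2976 0.0038
-0.3747 0.0048
-0.27688878344728707 0.001227182572208968
```

Request:
drive_tool:
  targets:
    - {"dx": -0.2,"dy": -0.011,"dz": 0,"yaw": 0.0115,"fingers": 0}
    - {"dx": -0.2,"dy": -0.011,"dz": 0.1,"yaw": 0,"fingers": 0}
    - {"dx": -0.2,"dy": -0.011,"dz": 0.2,"yaw": 0,"fingers": 0}
    - {"dx": 0,"dy": 0,"dz": 0.25,"yaw": 0,"fingers": 0}
    - {"dx": 0,"dy": 0,"dz": 0.25,"yaw": 0,"fingers": 0}
    - {"dx": 0,"dy": 0,"dz": 0.25,"yaw": 0,"fingers": 0}
    - {"dx": 0,"dy": 0,"dz": 0.15,"yaw": 0,"fingers": 0}
    - {"dx": 0,"dy": 0,"dz": 0.1,"yaw": 0,"fingers": 0}
    - {"dx": 0,"dy": 0,"dz": 0,"yaw": 0,"fingers": 0}
    - {"dx": 0,"dy": 0,"dz": 0,"yaw": 0,"fingers": 1}
    - {"dx": 0,"dy": 0,"dz": 0,"yaw": 0,"fingers": 1}
    - {"dx": 0,"dy": 0,"dz": 0,"yaw": 0,"fingers": 1}
    - {"dx": 0,"dy": 0,"dz": 0,"yaw": 0,"fingers": 1}
    - {"dx": 0,"dy": 0,"dz": 0,"yaw": 0,"fingers": 1}
    - {"dx": 0,"dy": 0,"dz": 0,"yaw": 0,"fingers": 1}
    - {"dx": 0,"dy": 0,"dz": 0,"yaw": 0,"fingers": 1}
  squeeze: 60

```text
clock: 10.45
position: [0.6227, -0.1459, 0.0077]
tool_rot: [3.14, 0.0, 1.772]
force: [-1.2, 1.6, 8.6]
grip_width: 0.0288
finger_force: 60.2
```

Request:
drive_tool:
  targets:
    - {"dx": 0,"dy": 0,"dz": -0.06,"yaw": 0,"fingers": 1}
    - {"dx": 0,"dy": 0,"dz": -0.05,"yaw": -0.011,"fingers": 1}
    - {"dx": 0.2,"dy": 0.012,"dz": 0,"yaw": 0,"fingers": 1}
    - {"dx": 0.2,"dy": 0.012,"dz": 0,"yaw": 0,"fingers": 1}
    - {"dx": 0.2,"dy": 0.012,"dz": 0,"yaw": 0,"fingers": 1}
    - {"dx": 0.14,"dy": 0.012,"dz": 0,"yaw": 0,"fingers": 1}
    - {"dx": 0,"dy": 0,"dz": 0,"yaw": 0,"fingers": 1}
    - {"dx": 0,"dy": 0,"dz": 0,"yaw": 0,"fingers": 1}

```text
clock: 11.25
position: [0.6111, -0.0731, 0.0181]
tool_rot: [3.141, 0.001, 1.789]
force: [-0.1, -0.7, -1.2]
grip_width: 0.0284
finger_force: 59.3
```

Run:
```python
from h import *
s=readout.observe();print(s['clock'],s['position'],s['tool_rot'],s['force'])
im=np.mean([grab_frame("top").astype(float) for _ in range(6)],0)
cv2.imwrite("pics/t2raw.png",im.astype(np.uint8))
im=cv2.convertScaleAbs(im,alpha=1.8)
crop(im,205,160,200,75,4,"pics/t2.png")
```

```text
11.25 [ 0.61108849 -0.07307762  0.01806432] [3.14134097e+00 5.55917660e-04 1.78945731e+00] [-0.05763815 -0.66887953 -1.19070766]
```

View pics/t2.png

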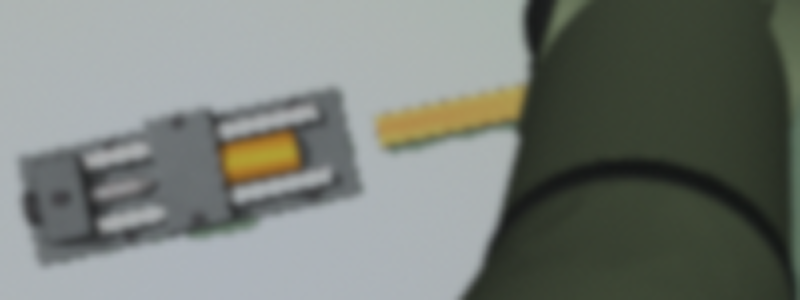

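The picture shows the blade tip at (378,133), in line ahead of the mouth end at (345,140). I'll measure the lateral alignment by colour segmentation.

Run:
```python
from h import *
c=cam("top"); im=cv2.imread("pics/t2raw.png")
big=cv2.resize(im[160:235,205:405],None,fx=4,fy=4,interpolation=cv2.INTER_CUBIC)
hsv=cv2.cvtColor(big,cv2.COLOR_BGR2HSV); g=big.min(2).astype(int)
def fit(mask,z):
    ys,xs=np.nonzero(mask); P=p2w(c,np.c_[205+(xs+.5)/4-.5,160+(ys+.5)/4-.5],z)[:,:2]
    vx,vy,x,y=cv2.fitLine(P.astype(np.float32),cv2.DIST_L2,0,.001,.001).ravel()
    if vy<0:vx,vy=-vx,-vy
    t=(P-[x,y])@[vx,vy]; return np.array([vx,vy]),np.array([x,y]),t.min(),t.max(),np.arctan2(vy,vx),len(P)
poly=np.zeros(g.shape,np.uint8)
def box(pts): m=np.zeros(g.shape,np.uint8);cv2.fillPoly(m,[np.array(pts)],1);return m
ye=(hsv[...,1]>90)
up=box([(75,165),(75,135),(150,118),(215,105),(330,90),(330,128),(220,148),(150,172),(80,178)])
lo=box([(90,240),(90,208),(170,196),(230,175),(340,160),(340,190),(230,212),(100,245)])
U=fit((g>g[90:260,20:360].max()*.72)&(up>0)&~ye,.032);L=fit((g>g[90:260,20:360].max()*.72)&(lo>0)&~ye,.032)
print(U,L)
sl=fit(ye&(box([(215,120),(310,120),(310,185),(215,185)])>0),.03);print("sleeve",sl)
B=fit(ye&(box([(365,80),(500,80),(500,160),(365,160)])>0),.03);print("blade",B)
d=U[0]+L[0];d/=np.linalg.norm(d);n=np.array([-d[1],d[0]]);o=(U[1]+L[1])/2;print("yaw",np.arctan2(d[1],d[0]),"sep",(U[1]-L[1])@n)
o=n*((U[1]@n+L[1]@n)/2)
tip=B[1]+B[0]*B[3]; rear=B[1]+B[0]*B[2]
print("tip lateral",tip@n-o@n,"rear",rear@n-o@n,"sleeve lat",sl[1]@n-o@n,"along: tip",tip@d,"sleeve rear",(sl[1]+sl[0]*sl[2])@d,"TCP lat",(readout.observe()['position'][:2]-o)@n)
P=p2w(c,[(205+x/4-.4,160+y/4-.4) for x,y in [(340,91),(362,189),(20,158),(42,263)]],.008)[:,:2]
print("base ends",P@d,"lat",(P-o)@n)
```

```text
(array([-0.18668258,  0.98242027], dtype=float32), array([0.5810217 , 0.18580069], dtype=float32), np.float64(-0.08715595974700603), np.float64(0.07416379218661971), np.float32(1.7585806), 4188) (array([-0.22002186,  0.9754949 ], dtype=float32), array([0.5372534 , 0.16722168], dtype=float32), np.float64(-0.0702464711077748), np.float64(0.0772139115017511), np.float32(1.7926332), 2424)
sleeve (array([-0.21336477,  0.9769726 ], dtype=float32), array([0.5633422 , 0.14350557], dtype=float32), np.float64(-0.025447445186339856), np.float64(0.02534289857304907), np.float32(1.785814), 3337)
blade (array([-0.2126685,  0.9771244], dtype=float32), array([0.58707756, 0.03028765], dtype=float32), np.float64(-0.04018127183943983), np.float64(0.03952271214788859), np.float32(1.7851014), 3591)
yaw 1.7756069 sep -0.046632197
tip lateral 0.0027583020935023628 rear 0.0020015597694207354 sleeve lat 0.002595842 along: tip -0.05022527579126415 sleeve rear 0.0004866283660388965 TCP lat 0.0001584218239570473
base ends [-0.0306574  -0.03200958  0.17801763  0.17661316] lat [-0.03031495  0.0341878  -0.02921076  0.0394024 ]
```

The blade is within about 1.3 mm of the sleeve's axis and parallel to it, with the tip about 50 mm short of the sleeve. Now I'll feed the blade in.

Request:
drive_tool:
  targets:
    - {"dx": 0.1,"dy": 0.005,"dz": -0.01,"yaw": 0,"fingers": 1}
    - {"dx": 0.1,"dy": 0.005,"dz": 0,"yaw": 0,"fingers": 1}
    - {"dx": 0.1,"dy": 0,"dz": 0,"yaw": 0,"fingers": 1}
    - {"dx": 0.1,"dy": 0,"dz": 0,"yaw": 0,"fingers": 1}
    - {"dx": 0.05,"dy": 0,"dz": 0,"yaw": 0,"fingers": 1}
    - {"dx": 0.05,"dy": 0,"dz": 0,"yaw": 0,"fingers": 1}
    - {"dx": 0.05,"dy": 0,"dz": 0,"yaw": 0,"fingers": 1}
    - {"dx": 0.05,"dy": 0,"dz": 0,"yaw": 0,"fingers": 1}

```text
clock: 12.35
position: [0.5989, -0.0139, 0.0189]
tool_rot: [3.141, 0.0, 1.789]
force: [0.7, -2.0, -0.9]
grip_width: 0.0285
finger_force: 59.3
```

Request:
drive_tool:
  targets:
    - {"dx": 0.05,"dy": 0,"dz": 0,"yaw": 0,"fingers": 1}
    - {"dx": 0.05,"dy": 0,"dz": 0,"yaw": 0,"fingers": 1}
    - {"dx": 0.05,"dy": 0,"dz": 0,"yaw": 0,"fingers": 1}
    - {"dx": 0.05,"dy": 0,"dz": 0,"yaw": 0,"fingers": 1}
    - {"dx": 0.05,"dy": 0,"dz": 0,"yaw": 0,"fingers": 1}
    - {"dx": 0.05,"dy": 0,"dz": 0,"yaw": 0,"fingers": 1}
    - {"dx": 0.05,"dy": 0,"dz": 0,"yaw": 0,"fingers": 1}
    - {"dx": 0.05,"dy": 0,"dz": 0,"yaw": 0,"fingers": 1}

```text
clock: 13.15
position: [0.5901, 0.0256, 0.0188]
tool_rot: [3.142, 0.0, 1.789]
force: [-0.1, -1.5, -0.4]
grip_width: 0.0284
finger_force: 59.3
```

Request:
drive_tool:
  targets:
    - {"dx": 0.03,"dy": 0,"dz": 0,"yaw": 0,"fingers": 1}
    - {"dx": 0.03,"dy": 0,"dz": 0,"yaw": 0,"fingers": 1}
    - {"dx": 0.03,"dy": 0,"dz": 0,"yaw": 0,"fingers": 1}
    - {"dx": 0.03,"dy": 0,"dz": 0,"yaw": 0,"fingers": 1}

```text
clock: 13.55
position: [0.5875, 0.0371, 0.0188]
tool_rot: [-3.142, 0.0, 1.789]
force: [-0.2, -2.2, -1.6]
grip_width: 0.0287
finger_force: 59.3
```

Request:
drive_tool:
  targets:
    - {"dx": 0.02,"dy": 0,"dz": 0,"yaw": 0,"fingers": 1}
    - {"dx": 0.02,"dy": 0,"dz": 0,"yaw": 0,"fingers": 1}
    - {"dx": 0.02,"dy": 0,"dz": 0,"yaw": 0,"fingers": 1}
    - {"dx": 0.02,"dy": 0,"dz": 0,"yaw": 0,"fingers": 1}

```text
clock: 13.95
position: [0.5859, 0.0448, 0.0188]
tool_rot: [3.142, 0.0, 1.789]
force: [0.1, -1.8, -1.0]
grip_width: 0.0285
finger_force: 59.3
```

Request:
drive_tool:
  targets:
    - {"dx": 0.01,"dy": 0,"dz": 0,"yaw": 0,"fingers": 1}
    - {"dx": 0.01,"dy": 0,"dz": 0,"yaw": 0,"fingers": 1}

```text
clock: 14.15
position: [0.5854, 0.0468, 0.0188]
tool_rot: [3.142, 0.0, 1.789]
force: [0.2, -1.9, -0.9]
grip_width: 0.0286
finger_force: 59.3
```

Request:
drive_tool:
  targets:
    - {"dx": 0.01,"dy": 0,"dz": 0,"yaw": 0,"fingers": 1}
    - {"dx": 0.01,"dy": 0,"dz": 0,"yaw": 0,"fingers": 1}

```text
clock: 14.35
position: [0.5853, 0.0474, 0.019]
tool_rot: [3.141, 0.002, 1.788]
force: [3.0, -10.4, -0.3]
grip_width: 0.029
finger_force: 59.4
```

A stop after about 123 mm of travel matches the shoulder position. I'll press briefly to confirm and look from the top.

Request:
drive_tool:
  targets:
    - {"dx": 0.01,"dy": 0,"dz": 0,"yaw": 0,"fingers": 1}
    - {"dx": 0,"dy": 0,"dz": 0,"yaw": 0,"fingers": 1}
    - {"dx": 0,"dy": 0,"dz": 0,"yaw": 0,"fingers": 1}
    - {"dx": 0,"dy": 0,"dz": 0,"yaw": 0,"fingers": 1}

```text
clock: 14.75
position: [0.5854, 0.0474, 0.019]
tool_rot: [3.141, 0.003, 1.787]
force: [3.0, -12.6, -0.1]
grip_width: 0.0285
finger_force: 59.4
```

Run:
```python
from h import *
im=np.hstack([cv2.resize(cv2.convertScaleAbs(grab_frame("top"),alpha=1.8)[165:240,205:305],None,fx=4,fy=4,interpolation=cv2.INTER_CUBIC),cv2.resize(grab_frame("scene")[130:205,310:410],None,fx=4,fy=4,interpolation=cv2.INTER_CUBIC)])
cv2.imwrite("pics/t3.png",im)
```

```text
(no output)
```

View pics/t3.png

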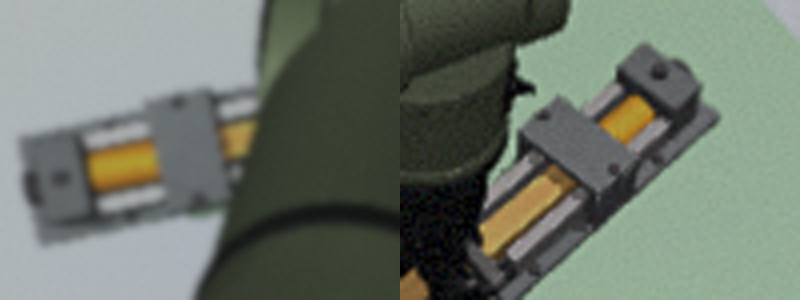

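Both views show the sleeve against the shoulder block (top view: sleeve from 88 to 160, touching the block edge). Now I'll withdraw the stick and lay it down.

Request:
drive_tool:
  targets:
    - {"dx": -0.05,"dy": 0,"dz": 0,"yaw": 0,"fingers": 1}
    - {"dx": -0.1,"dy": 0,"dz": 0,"yaw": 0,"fingers": 1}
    - {"dx": -0.15,"dy": 0,"dz": 0,"yaw": 0,"fingers": 1}
    - {"dx": -0.2,"dy": 0,"dz": 0,"yaw": 0,"fingers": 1}
    - {"dx": -0.2,"dy": 0,"dz": 0,"yaw": 0,"fingers": 1}
    - {"dx": -0.2,"dy": 0,"dz": 0,"yaw": 0,"fingers": 1}
    - {"dx": -0.2,"dy": 0,"dz": 0,"yaw": 0,"fingers": 1}
    - {"dx": -0.2,"dy": 0,"dz": 0,"yaw": 0,"fingers": 1}
    - {"dx": -0.2,"dy": 0,"dz": 0,"yaw": 0,"fingers": 1}
    - {"dx": -0.2,"dy": 0,"dz": 0,"yaw": 0,"fingers": 1}
    - {"dx": -0.2,"dy": 0,"dz": 0,"yaw": 0,"fingers": 1}
    - {"dx": -0.1,"dy": 0,"dz": 0,"yaw": 0,"fingers": 1}
    - {"dx": 0,"dy": 0,"dz": 0.05,"yaw": 0,"fingers": 1}
    - {"dx": 0,"dy": 0,"dz": 0.04,"yaw": 0,"fingers": 1}
    - {"dx": 0,"dy": 0,"dz": 0.018,"yaw": 0,"fingers": 1}
    - {"dx": 0,"dy": 0,"dz": 0,"yaw": 0,"fingers": 1}

```text
clock: 16.45
position: [0.6279, -0.1444, 0.0078]
tool_rot: [-3.141, -0.001, 1.79]
force: [-0.9, -0.1, -0.2]
grip_width: 0.0288
finger_force: 59.3
```

Request:
drive_tool:
  targets:
    - {"dx": 0,"dy": 0,"dz": 0.005,"yaw": 0,"fingers": 1}
    - {"dx": 0,"dy": 0,"dz": 0,"yaw": 0,"fingers": 0}
    - {"dx": 0,"dy": 0,"dz": 0,"yaw": 0,"fingers": 0}
    - {"dx": 0,"dy": 0,"dz": 0,"yaw": 0,"fingers": 0}
    - {"dx": 0,"dy": 0,"dz": 0,"yaw": 0,"fingers": 0}
    - {"dx": 0,"dy": 0,"dz": 0,"yaw": 0,"fingers": 0}
    - {"dx": 0,"dy": 0,"dz": -0.1,"yaw": 0,"fingers": 0}
    - {"dx": 0,"dy": 0,"dz": -0.3,"yaw": 0,"fingers": 0}
    - {"dx": 0,"dy": 0,"dz": -0.4,"yaw": 0,"fingers": 0}
    - {"dx": -0.4,"dy": 0,"dz": -0.4,"yaw": 0,"fingers": 0}
    - {"dx": -0.4,"dy": 0,"dz": -0.4,"yaw": 0,"fingers": 0}
    - {"dx": 0,"dy": 0,"dz": 0,"yaw": 0,"fingers": 0}

```text
clock: 17.65
position: [0.645, -0.2211, 0.1643]
tool_rot: [3.135, 0.006, 1.784]
force: [0.1, 0.0, -0.2]
grip_width: 0.0852
finger_force: 0.0
```

Run:
```python
from h import *
a=cv2.convertScaleAbs(grab_frame("top"),alpha=1.8)[60:320,120:500]
cv2.imwrite("pics/t4.png",cv2.resize(a,None,fx=2,fy=2))
```

```text
(no output)
```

View pics/t4.png

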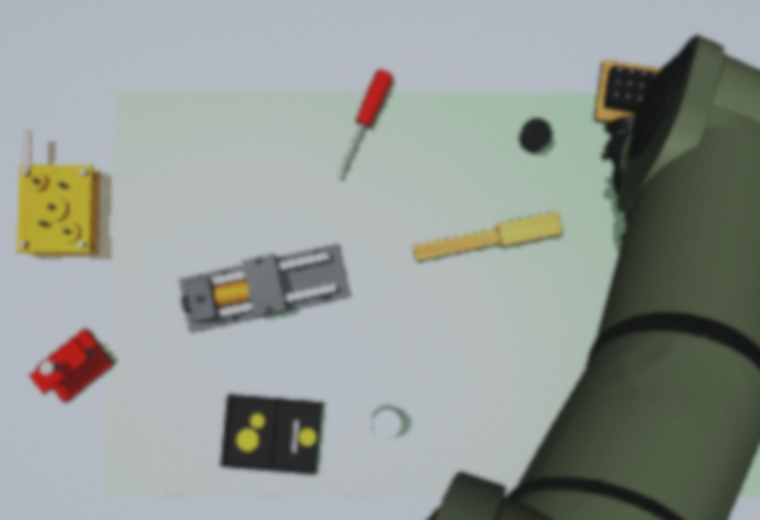

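The sleeve is home at about (232,293). The stick lies flat and clear of the jig, from (415,250) to (560,225), and the bystanders haven't moved.

```bash
python3 -c "
from workcell import workorder; print(workorder.job_done())"
```

```text
the job is handed in; nothing more can be done
None
```

The job is handed in, though no verdict came back: at the final look the sleeve was home against the shoulder, the stick lay flat on the bench clear of the jig, and the other things stood where they were, about 18 s on the clock.

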